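# Set the bench gas regulator and pull its knob out to lock

### The arm

A 7-joint arm with a two-finger parallel gripper is mounted at the origin on the work surface; the furniture and walls round the work are solid. World frame = base frame: x ahead of the robot, y to its left, z up, the work surface at z = 0. Lengths are in m, angles in rad, forces in N, time in s.
With the tool pointing down it reaches from about 0.375 to 0.925 m from the base axis. Payload 3.1 kg.
Tool frame: the origin (TCP) lies on the front face of the gripper's body, between the roots of the fingers; the fingertips stand 73 mm ahead of it and the grasp point (between the pads) lies 54 mm ahead of it; z points along the fingers, y is the line along which they close (so a half turn about z gives the same grasp; the last joint's range is limited). The gripper opens to 85 mm and grips with 20 to 120 N. Pads are 22 mm wide; open, the fingers measure 114 mm over their backs; the gripper's body (76 mm by 85 mm) begins 54 mm behind the grasp point. The pads swing forward as they close: fully open they stand 13 mm farther back than shut.
Start: joints at [-1.201, 0.383, 0.044, 1.598, -0.018, 1.161, -0.05], TCP at [0.293, 0.58, 0.304] pointing down, gripper open.
Joint ranges: [-2.61, 2.61], [-0.41, 2.15], [-1.48, 1.57], [0, 2.5], [-1.57, 4.71], [0.05, 1.97], [-2.85, 2.85]. Speed limits (rad/s): [2.79, 2.79, 3.14, 3.14, 3.14, 3.14, 3.14].

### API

Orientations are given as a unit quaternion [x, y, z, w].
In Python, from workcell import readout, optics, arm gives the robot as it stands.
- The arm moves only by the shell command python3 -m handwheel 'ROWS'. ROWS is JSON, a list that holds one entry, the list of rows, each a list of 7 numbers: the shift along the world's x, y, z in mm, then the turn, a rotation vector about the world's x, y, z in rad, then the closure, from 0 (fully open) to 1 (shut). A call has exactly 10 rows; each row shifts and turns the commanded pose from where the row before left it; what a row does not reach is not made up. A row lasts 1/10 s, in which the tool goes at most 50 mm and 8.59 degrees, less where a joint would pass 70% of its speed; a pose out of reach is approached as far as the arm can. A call is refused whole if a number of a shift passes 50 or a number of a turn 0.15, either way. A call with a gripper value outside its range is refused whole. The fingers move at their own pace and stop on an object; the grip force is fixed at half the most. Time passes only in rows, so rows that do not move let the fingers close, or fill a call up. It gives the time, the measured TCP pose, the force, the opening and the grip force at its end, in the units of the state.
- readout.observe(): the state, without advancing time (a new reading comes with each control period).
- optics.snapshot(name): name is "scene" or "top" or "wrist"; returns the picture (400x640x3 uint8, red, green, blue); there is no depth.
- optics.camera_model(name): a dict with "K" (3x3 intrinsics, pixels), "rvec" (rotation vector, rad) and "tvec" (3), from world to camera coordinates, as OpenCV has them; the wrist camera has in their place "T_tool_cam" (4x4, takes a point from camera to tool coordinates, whose origin is the TCP and whose axes are the flange's). Camera axes: x right, y down, z forward; pixel columns grow to the right and rows downward; lengths in m; the calibration is good to about 2 mm. A picture is of the moment at which its call begins: read the wrist's pose just before it. camera_model takes no time and is no camera call.
- arm.close_job(): hands the job in; it is judged then, once.
Trained networks look in the newest picture that a camera, given by its name, has taken for a name from the list of things; names that differ only in an ending like _2 or _b are one class to them, and where a whole thing is asked for, a point or a joint stands for the part that bears it (a point fixed in the world has none). Each returns a list of dicts, best first, with "conf" (0 to 1); they miss things now and then, are a little off and sometimes report something else, mostly with a low value. They report only what shows in the picture. A call takes as long as a camera call. They do not tell look-alikes from the thing itself.
- optics.spot_in(camera, target): "pixel" ([column, row] in pixels, amid what is visible of it).
- optics.cut_out(camera, target): "pixels" (400x640 bool, what is visible of it) and "pixel" ([column, row] in pixels, amid what is visible of it).
- optics.tip_of(camera, target): "pixel" ([column, row] in pixels: a listed point, or the origin of a listed thing).
The state is a dict: "t": time; "joint_pos": joint angles; "qvel": joint speeds; "joint_efforts": joint torques, N m; "ee_pos": TCP position; "tool_rot": TCP orientation; "ft_force": force on the tool from outside, world axes, zero at the start; "torque": the same for the moment, N m; "opening": finger opening in m; "grip_force": force on a finger pad.
Only numpy, scipy, OpenCV 4.12 (cv2) and the standard library are available. Lean on these libraries where they do the work, as an engineer would, in place of code of your own. Each camera call takes 0.05 s, during which the arm holds its last target. There are 200 camera calls.

### The job

Turn the knob of the blue gas regulator clockwise until its white pointer is in the red band, then pull the knob straight up until it stops, so that it is locked out there, and let go. It only comes up where its hidden lock slot is, somewhere within the red band, so feel for the slot with light upward tugs while turning little by little through the band; do not force it (stay well under 25 N on the lock), and leave the things around the regulator where they are.

Things in the scene. Friction and masses are not known exactly. Their poses are not given: they have to be found in the camera images.
- regulator: Bench gas regulator, fixed to the table: steel foot 126 x 126 x 8, blue block 110 x 110 to 56 high, round deck (radius 50) to 62 high. Origin at the centre of its underside, on the knob's axis, z up. A gauge (58 high) sticks out to -x as far as 81 mm, brass ports (44 high) to +y and -y as far as 88 mm.
- preset_ring: Grey ring round the knob, radius 43, top 67 above the table; does not move. Origin on the knob's axis, 62 above the table, z up; its red band spans 0.425 rad to each side of its own +x. Inside it, unseen, is the lock ring: it holds the knob's key down everywhere but at one slot; where blocked, the knob rises 1.5 mm and then meets a hard stop.
- mark (a point): Leading edge of the red band, the first part of it that the pointer meets when turned clockwise, 38.5 from the knob's axis, 67.6 above the table; the band runs 0.85 rad clockwise from here. The middle of the lock slot lies anywhere from 0.075 to 0.775 rad clockwise of here and can only be felt: the knob comes up within about 0.045 rad to either side of it.
- knob_turn: The black knob's turning part; vertical axis, origin on it 40 above the table, z up, own x along the pointer. Carries the whole knob and its key. Friction about 0.08 N m. At the start the band's leading edge lies 0.35 to 0.70 rad clockwise (from above) of the pointer.
- knob_pull (a joint): How far the knob is pulled up: 0 fully down (the start), about 0.012 m at the stop when it is out and locked. Friction about 3 N and weight 1.5 N, so it stays where it is left; the stop is hard.
- knob_grip (a point): Point on the knob's axis at half height of its grip bar, 92 above the table when down. The black grip bar is 56 long (along the pointer), 20 wide and 30 high (77 to 107 above the table when down); below it a round skirt of radius 33, from 67 to 77. Grip the bar across its 20 mm width from above.
- pointer (a point): Tip of the knob's white pointer, on the skirt's rim 34 from the axis, 72 above the table when down; rises with the knob. A white line on top of the bar points the same way.
- nozzle: Brass-coloured torch nozzle, 23 x 66 x 23, lying loose beside the regulator, origin under its middle. Leave alone.
- brass_block: Brass block 30 x 50 x 25, loose beside the regulator, origin under its middle. Leave alone.
- fixture_pin: Light grey steel fixture pin 26 x 62 x 27, lying loose behind the regulator, origin under its middle. Leave alone.
Mind the look-alikes: they are no part of the job. There is more than one size of the regulator; the job needs the middle-sized.

How it is judged:
On the way:
1. the knob, still down (lifted less than 5 mm), is turned so that the pointer is in the red band (x of pointer in the frame of preset_ring above 0.02 m and y of pointer in the frame of preset_ring between -0.0143 and 0.0143 m and value of joint knob_pull below 0.005 m), for 0.05 s.
At the end, for the whole second after the job is handed in: The knob is pulled out at least 9.5 mm of its 12 mm and at rest there, its pointer within the red band (0.435 rad of its middle), and the nozzle, block and pin are within 15 mm of where they were (x of pointer in the frame of preset_ring above 0.02 m and y of pointer in the frame of preset_ring between -0.0143 and 0.0143 m and value of joint knob_pull above 0.0095 m and velocity of joint knob_pull between -0.005 and 0.005 m/s and distance of each of nozzle, brass_block, fixture_pin from where it was at the start of the episode below 0.015 m); the robot touches nothing.
It fails at once if the knob's key is forced against the lock ring or its stop with more than 25 N (contact force between knob_turn and preset_ring above 25 N).
It fails at once if the brass torch nozzle is moved more than 15 mm (distance of nozzle from where it was at the start of the episode above 0.015 m).
It fails at once if the brass block is moved more than 15 mm (distance of brass_block from where it was at the start of the episode above 0.015 m).
It fails at once if the fixture pin is moved more than 15 mm (distance of fixture_pin from where it was at the start of the episode above 0.015 m).
It also fails if it takes over 58 s, if anything falls off the work surface, if the arm or the gripper's body presses on something with over 40 N, if the wrist force passes 120 N, or if a joint passes its speed limit or range.

## Working session

There is one attempt and no reset: what is moved stays moved. The work goes in short steps, Python scripts to look and compute and a shell command to move; the robot and the scene stay as the last step left them, time stands still between calls to the robot, and variables do not carry over. Pictures are saved under pics/ and viewed, at most 10 in all, crops included, and the job is handed in when it is done.

```bash
mkdir -p pics; cat > h.py <<'E'
import numpy as np, cv2
from workcell import readout, optics, arm
def save(n,im): cv2.imwrite('pics/'+n+'.png',im[...,::-1])
def cam(c):
    m=optics.camera_model(c); return np.array(m['K']),cv2.Rodrigues(np.array(m['rvec'],float))[0],np.array(m['tvec'],float)
def ray(c,px,z):
    K,R,t=cam(c); d=R.T@np.linalg.inv(K)@np.array([px[0],px[1],1.]); o=-R.T@t
    return o+d*(z-o[2])/d[2]
def proj(c,p):
    K,R,t=cam(c); q=K@(R@np.array(p)+t); return q[:2]/q[2]
E
python3 - <<'E'
from h import *
a=optics.snapshot('top');b=optics.snapshot('scene');save('top',a);save('scene',b)
for c in('top','scene'):
  for n,z in(('regulator',0.03),('knob_grip',.092),('pointer',.072),('mark',.0676),('nozzle',.01),('brass_block',.01),('fixture_pin',.01)):
    f=optics.tip_of if n in('knob_grip','pointer','mark') else optics.spot_in
    for r in f(c,n)[:4]: print(c,n,np.round(r['pixel']),round(r['conf'],2),ray(c,r['pixel'],z).round(3))
print(readout.observe())
E
```

```text
top regulator [363. 285.] 0.88 [ 0.342 -0.065  0.03 ]
top regulator [426. 111.] 0.64 [ 0.74  -0.226  0.03 ]
top regulator [343. 207.] 0.62 [ 0.517 -0.026  0.03 ]
top knob_grip [346. 202.] 0.85 [ 0.521 -0.032  0.092]
top knob_grip [362. 284.] 0.6 [ 0.346 -0.06   0.092]
top knob_grip [435.  91.] 0.58 [ 0.764 -0.238  0.092]
top knob_grip [347. 189.] 0.42 [ 0.55  -0.035  0.092]
top pointer [347. 190.] 0.94 [ 0.551 -0.034  0.072]
top pointer [364. 270.] 0.61 [ 0.374 -0.065  0.072]
top mark [359. 193.] 0.91 [ 0.543 -0.061  0.068]
top mark [431.  74.] 0.57 [ 0.813 -0.235  0.068]
top mark [357. 273.] 0.55 [ 0.369 -0.051  0.068]
top nozzle [280. 182.] 0.84 [0.584 0.121 0.01 ]
top fixture_pin [349. 148.] 0.5 [ 0.661 -0.045  0.01 ]
scene regulator [325. 232.] 0.93 [ 0.516 -0.041  0.03 ]
scene regulator [268. 262.] 0.84 [ 0.33  -0.074  0.03 ]
scene regulator [436. 241.] 0.77 [ 0.753 -0.227  0.03 ]
scene knob_grip [268. 250.] 0.72 [ 0.321 -0.101  0.092]
scene knob_grip [439. 213.] 0.58 [ 0.782 -0.192  0.092]
scene pointer [456. 219.] 0.88 [ 0.824 -0.218  0.072]
scene pointer [338. 213.] 0.77 [ 0.
[... 460 characters left out ...]
nt_pos': array([-1.20081526,  0.38286368,  0.04391085,  1.59783183, -0.01789201,
        1.16118792, -0.0498422 ]), 'qvel': array([ 0.00089425,  0.00012127,  0.00081045,  0.00026998, -0.00119902,
        0.00198867,  0.0019829 ]), 'joint_efforts': array([-2.81926295e-04, -4.33379710e+01,  1.02239683e+00, -2.49899608e+01,
        1.04223518e-02,  1.58013958e-03,  6.29744278e-06]), 'ee_pos': array([0.29309322, 0.58021116, 0.30392453]), 'tool_rot': array([2.31716186e-01, 9.72783433e-01, 5.11611509e-05, 2.95671485e-06]), 'ft_force': array([0.83925109, 0.08306809, 0.29043043]), 'torque': array([-6.77764506e-05, -3.53906553e-02,  1.62740348e-02]), 'grip_force': 0.0, 'opening': 0.08578235525462272}
```

View pics/top.png

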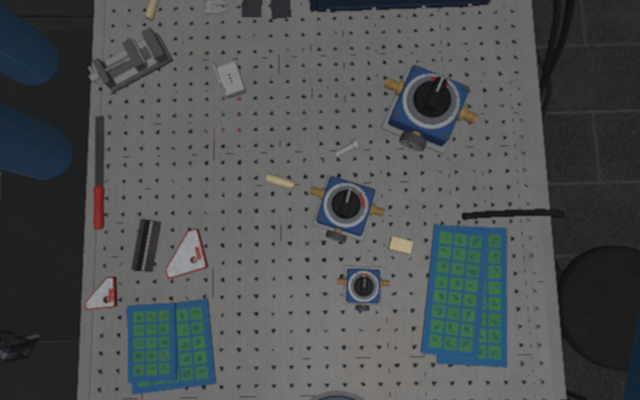

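View pics/scene.png

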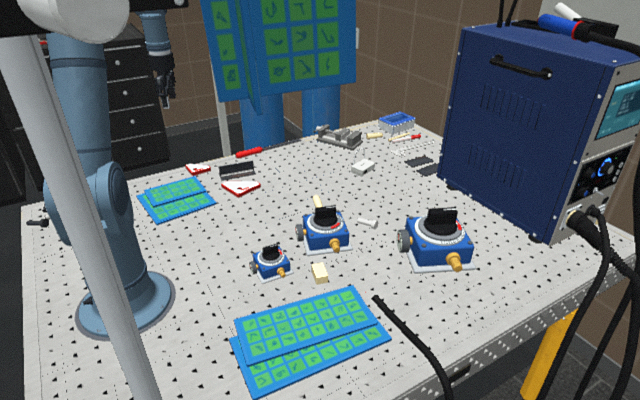

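Three regulators in the top view: large (432,100), middle (346,203), small (363,286). The middle one fits: its block is about 50 px wide, roughly 110 mm, and the nozzle, block and pin lie around it. I'll confirm this in a crop.

```bash
python3 - <<'E'
from h import *
a=cv2.imread('pics/top.png'); c=a[140:265,260:420]; cv2.imwrite('pics/crop.png',cv2.resize(c,None,fx=5,fy=5,interpolation=cv2.INTER_CUBIC)[:600])
optics.snapshot('top')
ms=optics.cut_out('top','knob_grip')
for m in ms[:4]:
  p=m['pixels']; ys,xs=np.nonzero(p); print(m['conf'],m['pixel'],xs.min(),xs.max(),ys.min(),ys.max(),p.sum())
K,R,t=cam('top'); print('cam at',(-R.T@t).round(3))
# edges of blue block in pixels -> yaw
hsv=cv2.cvtColor(a,cv2.COLOR_BGR2HSV); m=cv2.inRange(hsv,(100,120,50),(125,255,255)); m[:160]=0;m[250:]=0;m[:,:300]=0;m[:,:][:,395:]=0
ys,xs=np.nonzero(m); P=np.array([ray('top',(x,y),.056)[:2] for x,y in zip(xs,ys)],np.float32); print(cv2.minAreaRect(P))
# red band
m=cv2.inRange(hsv,(0,90,60),(10,255,255))|cv2.inRange(hsv,(170,90,60),(180,255,255)); m[:160]=0;m[250:]=0;m[:,:310]=0;m[:,395:]=0
ys,xs=np.nonzero(m); print('red',len(xs),[ray('top',(x,y),.067)[:2].round(3) for x,y in zip(xs,ys)][::4])
E
```

```text
0.75 [346.8, 201.4] 332 360 189 218 685
0.69 [436.0, 94.2] 414 451 76 117 1208
0.58 [361.8, 287.5] 355 373 276 295 306
cam at [ 0.404 -0.006  1.107]
((0.5190383791923523, -0.030962906777858734), (0.10503387451171875, 0.10771024227142334), 70.9911880493164)
red 43 [array([ 0.544, -0.062]), array([ 0.542, -0.066]), array([ 0.54 , -0.066]), array([ 0.537, -0.068]), array([ 0.533, -0.064]), array([ 0.531, -0.066]), array([ 0.528, -0.068]), array([ 0.524, -0.068]), array([ 0.522, -0.068]), array([ 0.519, -0.07 ]), array([ 0.517, -0.072])]
```

View pics/crop.png

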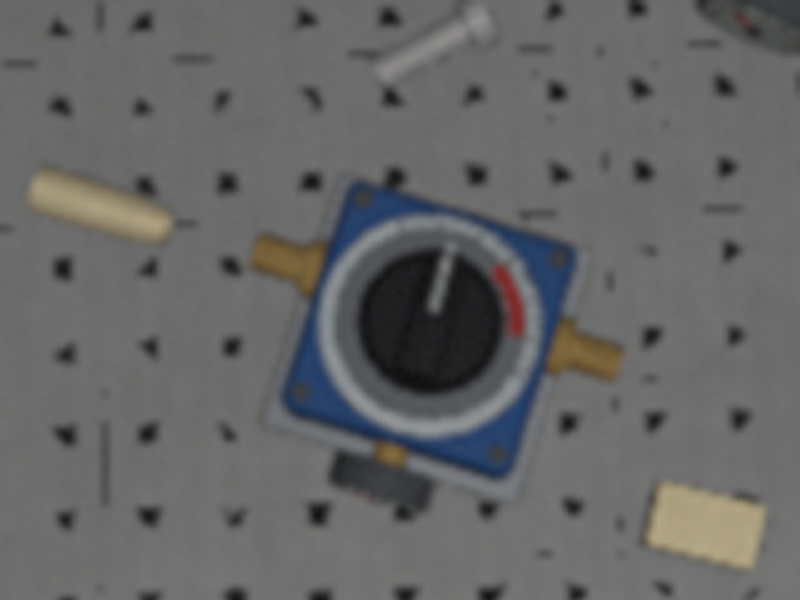

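The crop confirms the middle regulator, with its axis near world (0.519, -0.031). The white pointer sits at yaw ≈ -0.27. The red band starts at yaw ≈ -0.9, clockwise of the pointer. I'll move above it.

```bash
python3 -m handwheel '[[[14,-38,0,0,0,0.0124,0],[14,-38,0,0,0,0.0124,0],[14,-38,0,0,0,0.0124,0],[14,-38,0,0,0,0.0124,0],[14,-38,0,0,0,0.0124,0],[14,-38,0,0,0,0.0124,0],[14,-38,0,0,0,0.0124,0],[14,-38,0,0,0,0.0124,0],[14,-38,0,0,0,0.0124,0],[14,-38,0,0,0,0.0124,0]]]'
python3 -m handwheel '[[[14,-38,0,0,0,0.0124,0],[14,-38,0,0,0,0.0124,0],[14,-38,0,0,0,0.0124,0],[14,-38,0,0,0,0.0124,0],[14,-38,0,0,0,0.0124,0],[14,-38,0,0,0,0.0124,0],[0,0,-15,0,0,0,0],[0,0,-15,0,0,0,0],[0,0,0,0,0,0,0],[0,0,0,0,0,0,0]]]'
cat >> h.py <<'E'
from scipy.spatial.transform import Rotation as Ro
def wray(px,z,s):
    m=optics.camera_model('wrist');K=np.array(m['K']);T=np.eye(4);T[:3,:3]=Ro.from_quat(s['tool_rot']).as_matrix();T[:3,3]=s['ee_pos'];T=T@np.array(m['T_tool_cam'])
    d=T[:3,:3]@np.linalg.inv(K)@np.array([px[0],px[1],1.]);o=T[:3,3];return o+d*(z-o[2])/d[2]
E
python3 - <<'E'
from h import *
s=readout.observe();save('w1',optics.snapshot('wrist'));P={}
for n,z in(('knob_grip',.092),('pointer',.072),('mark',.0676),('preset_ring',.062)):
    for r in optics.tip_of('wrist',n)[:2]: print(n,np.round(r['pixel'],1),round(r['conf'],2),wray(r['pixel'],z,s).round(4))
print(s['t'],s['joint_pos'].round(3),2*np.arctan2(s['tool_rot'][1],s['tool_rot'][0]))
E
```

```text
t: 1.9
ee_pos: [0.4335, 0.1986, 0.3043]
tool_rot: [0.171, 0.985, 0.0, 0.0]
ft_force: [-0.1, 0.1, -0.1]
opening: 0.0855
grip_force: 0.0
t: 2.9
ee_pos: [0.517, -0.0276, 0.2739]
tool_rot: [0.134, 0.991, -0.0, -0.0]
ft_force: [0.2, 0.9, 0.8]
opening: 0.0854
grip_force: 0.0
knob_grip [312.1 205.2] 0.71 [ 0.5228 -0.0348  0.092 ]
pointer [221.1  27.1] 0.76 [ 0.3701 -0.0658  0.072 ]
mark [242.2  27.8] 0.65 [ 0.3737 -0.0508  0.0676]
mark [294.3 231.2] 0.56 [ 0.55   -0.0606  0.0676]
2.9 [-0.478  0.172  0.498  1.964 -0.095  1.029  1.365] 2.8725944590215424
```

View pics/w1.png

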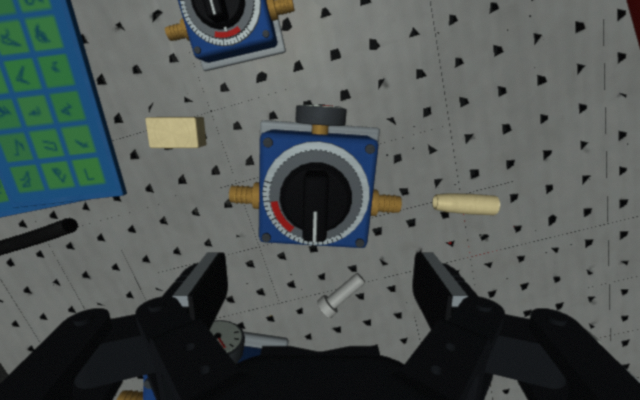

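The wrist view shows the middle knob with its white line running from (315,211) to (314,240). The red band runs from about (291,234) to (272,203), and the ring is centred near (316,196).

```bash
python3 - <<'E'
from h import *
s=readout.observe()
a=cv2.imread('pics/w1.png');hsv=cv2.cvtColor(a,cv2.COLOR_BGR2HSV)
def pts(m,x0,x1,y0,y1,z):
    ys,xs=np.nonzero(m[y0:y1,x0:x1]);return np.array([wray((x+x0,y+y0),z,s)[:2] for x,y in zip(xs,ys)],np.float32)
w=cv2.inRange(hsv,(0,0,150),(180,60,255))
p=pts(w,305,325,206,226,.107);l=cv2.fitLine(p,2,0,.01,.01).ravel();print('line',len(p),l,np.arctan2(l[1],l[0]))
r=cv2.inRange(hsv,(0,120,70),(8,255,255))|cv2.inRange(hsv,(172,120,70),(180,255,255))
q=pts(r,262,300,195,245,.067)
b=cv2.inRange(hsv,(100,120,50),(125,255,255));bp=pts(b,255,385,122,250,.056);print(cv2.minAreaRect(bp))
g=optics.cut_out('wrist','knob_grip')
for k in g[:2]:
  m=k['pixels'].astype(np.uint8);(x,y),sz,_=cv2.minAreaRect(np.argwhere(m)[:,::-1].astype(np.float32));print('knob',k['conf'],x,y,sz,[wray((x,y),z,s) for z in(.072,.092)])
for c in((.519,-.031),(.521,-.033),np.array(cv2.minAreaRect(bp)[0])):
  an=np.arctan2(q[:,1]-c[1],q[:,0]-c[0]);print(c,len(q),np.percentile(an,[1,50,99]).round(3),np.hypot(*(q-c).T).mean())
E
```

```text
line 7 [ 0.9628726  -0.26995605  0.52971476 -0.03355031] -0.2733474Traceback (most recent call last):
  File "<stdin>", line 10, in <module>
  File "<stdin>", line 5, in pts
  File "h.py", line 13, in wray
    m=optics.camera_model('wrist');K=np.array(m['K']);T=np.eye(4);T[:3,:3]=Ro.from_quat(s['tool_rot']).as_matrix();T[:3,3]=s['ee_pos'];T=T@np.array(m['T_tool_cam'])
ValueError: time passes only in moves, steps and waits
```

```bash
sed -i "s/^def wray/WM=optics.camera_model('wrist')\ndef wray/; s/m=optics.camera_model('wrist');K=/m=WM;K=/" h.py; python3 - <<'E'
from h import *
s=readout.observe()
a=cv2.imread('pics/w1.png');hsv=cv2.cvtColor(a,cv2.COLOR_BGR2HSV)
def pts(m,x0,x1,y0,y1,z):
    ys,xs=np.nonzero(m[y0:y1,x0:x1]);return np.array([wray((x+x0,y+y0),z,s)[:2] for x,y in zip(xs,ys)],np.float32)
r=cv2.inRange(hsv,(0,120,70),(8,255,255))|cv2.inRange(hsv,(172,120,70),(180,255,255))
q=pts(r,262,300,195,245,.067)
b=cv2.inRange(hsv,(100,120,50),(125,255,255));bp=pts(b,258,385,126,250,.056);R=cv2.minAreaRect(bp);print(R)
for c in((.519,-.031),(.521,-.033),np.array(R[0])):
  an=np.arctan2(q[:,1]-c[1],q[:,0]-c[0]);print(c,len(q),np.percentile(an,[1,50,99]).round(3),np.hypot(*(q-c).T).mean())
g=optics.cut_out('wrist','knob_grip')
for k in g[:2]:
  m=k['pixels'].astype(np.uint8);(x,y),sz,_=cv2.minAreaRect(np.argwhere(m)[:,::-1].astype(np.float32));print('knob',k['conf'],x,y,sz,[wray((x,y),z,s) for z in(.072,.092)])
E
```

```text
((0.5220789909362793, -0.031387291848659515), (0.10686585307121277, 0.10945455729961395), 70.9272232055664)
(0.519, -0.031) 236 [-1.591 -1.2   -0.816] 0.04146099761496303
(0.521, -0.033) 236 [-1.645 -1.229 -0.818] 0.03896083638026562
[ 0.52207899 -0.03138729] 236 [-1.67  -1.268 -0.864] 0.0401140273234167
knob 0.67 217.5 15.0 (30.0, 53.0) [array([ 0.36230161, -0.06545243,  0.072     ]), array([ 0.36877333, -0.06126383,  0.092     ])]
knob 0.66 314.7500305175781 198.25001525878906 (70.71067810058594, 74.2462158203125) [array([ 0.5239842 , -0.03266525,  0.072     ]), array([ 0.5186323 , -0.03087434,  0.092     ])]
```

```bash
python3 -m handwheel '[[[4.5,-4,-20,0,0,-0.003,0],[0,0,-20,0,0,0,0],[0,0,-20,0,0,0,0],[0,0,-20,0,0,0,0],[0,0,-20,0,0,0,0],[0,0,-12,0,0,0,0],[0,0,-6,0,0,0,0],[0,0,0,0,0,0,0],[0,0,0,0,0,0,0.6],[0,0,0,0,0,0,0.6]]]'
python3 -m handwheel '[[[0,0,0,0,0,0,1],[0,0,0,0,0,0,1],[0,0,0,0,0,0,1],[0,0,0,0,0,0,1],[0,0,0,0,0,0,1],[0,0,0,0,0,0,1],[0,0,0,0,0,0,1],[0,0,0,0,0,0,1],[0,0,0,0,0,0,1],[0,0,0,0,0,0,1]]]'; python3 -c "
from h import *
s=readout.observe();print(s['torque'],s['ft_force']);save('s2',optics.snapshot('scene')[150:300,230:430])"
```

```text
t: 4.2
ee_pos: [0.5224, -0.0318, 0.1569]
tool_rot: [0.136, 0.991, 0.0, 0.001]
ft_force: [1.0, 0.3, -0.1]
opening: 0.059
grip_force: 0.0
t: 5.2
ee_pos: [0.5217, -0.0326, 0.1566]
tool_rot: [0.136, 0.991, -0.0, 0.0]
ft_force: [-2.4, -1.1, 5.2]
opening: 0.0186
grip_force: 59.4
[-0.32471249  0.46318044  0.0606163 ] [-2.36356315 -1.10938732  5.19202157]
```

```bash
python3 -m handwheel '[[[0,0,0,0,0,-0.084,1],[0,0,0,0,0,-0.084,1],[0,0,0,0,0,-0.084,1],[0,0,0,0,0,-0.084,1],[0,0,0,0,0,-0.084,1],[0,0,0,0,0,-0.084,1],[0,0,0,0,0,-0.084,1],[0,0,0,0,0,-0.084,1],[0,0,0,0,0,0,1],[0,0,0,0,0,0,1]]]'; python3 -c "
from h import *
s=readout.observe();print(s['torque'],s['ft_force'],s['ee_pos'],2*np.arctan2(s['tool_rot'][1],s['tool_rot'][0])-np.pi)"
python3 -m handwheel '[[[0,0,0.5,0,0,0,1],[0,0,0.5,0,0,0,1],[0,0,0,0,0,0,1],[0,0,0,0,0,0,1],[0,0,0,0,0,0,1],[0,0,0,0,0,0,1],[0,0,0,0,0,0,1],[0,0,0,0,0,0,1],[0,0,0,0,0,0,1],[0,0,0,0,0,0,1]]]'; python3 -c "
from h import *
s=readout.observe();print(s['torque'],s['ft_force'],s['ee_pos'],2*np.arctan2(s['tool_rot'][1],s['tool_rot'][0])-np.pi)"
```

```text
t: 6.25
ee_pos: [0.5219, -0.0325, 0.1566]
tool_rot: [0.455, 0.89, 0.0, 0.0]
ft_force: [-2.4, -1.5, 6.1]
opening: 0.0187
grip_force: 59.6
[-0.30201864  0.37980503 -0.09437349] [-2.44642292 -1.47684529  6.114971  ] [ 0.52190791 -0.03249257  0.15659758] -0.94546512831498
t: 7.25
ee_pos: [0.5217, -0.0323, 0.1568]
tool_rot: [0.455, 0.891, -0.0, 0.0]
ft_force: [3.0, -4.1, -4.8]
opening: 0.0188
grip_force: 58.3
[-0.96296921 -0.69064516 -0.05991668] [ 3.04868329 -4.07618945 -4.81321189] [ 0.52171199 -0.03225098  0.1568239 ] -0.9445824480945455
```

```bash
for i in 1; do python3 -m handwheel '[[[0,0,0.4,0,0,0,1],[0,0,0.4,0,0,0,1],[0,0,0.4,0,0,0,1],[0,0,0,0,0,0,1],[0,0,0,0,0,0,1],[0,0,0,0,0,0,1],[0,0,0,0,0,0,1],[0,0,0,0,0,0,1],[0,0,0,0,0,0,1],[0,0,0,0,0,0,1]]]'; cat > r.sh <<'E'
python3 -c "
from h import *
s=readout.observe();print(s['t'],s['torque'].round(2),s['ft_force'].round(1),(s['ee_pos']*1000).round(2),'yaw',2*np.arctan2(s['tool_rot'][1],s['tool_rot'][0])-np.pi)"
E
sh r.sh;done
python3 -m handwheel '[[[0,0,0.4,0,0,0,1],[0,0,0.4,0,0,0,1],[0,0,0,0,0,0,1],[0,0,0,0,0,0,1],[0,0,0,0,0,0,1],[0,0,0,0,0,0,1],[0,0,0,0,0,0,1],[0,0,0,0,0,0,1],[0,0,0,0,0,0,1],[0,0,0,0,0,0,1]]]' | tail -0; sh r.sh
```

```text
t: 8.25
ee_pos: [0.5217, -0.0322, 0.1581]
tool_rot: [0.455, 0.891, -0.0, 0.0]
ft_force: [2.7, -4.7, -4.6]
opening: 0.0188
grip_force: 58.3
8.25 [-0.96 -0.68 -0.1 ] [ 2.7 -4.7 -4.6] [521.74 -32.24 158.13] yaw -0.9445542784216769
9.25 [-0.9  -1.02 -0.08] [ 3.5 -4.4 -8.4] [521.71 -32.25 158.43] yaw -0.9445230626603522Exception ignored on flushing sys.stdout:
BrokenPipeError: [Errno 32] Broken pipe
```

```bash
python3 -m handwheel '[[[0,0,-0.8,0,0,0,1],[0,0,0,0,0,-0.025,1],[0,0,0,0,0,-0.025,1],[0,0,0,0,0,0,1],[0,0,0.4,0,0,0,1],[0,0,0.4,0,0,0,1],[0,0,0.4,0,0,0,1],[0,0,0,0,0,0,1],[0,0,0,0,0,0,1],[0,0,0,0,0,0,1]]]' >/dev/null; sh r.sh
python3 -m handwheel '[[[0,0,-1.2,0,0,0,1],[0,0,0,0,0,-0.025,1],[0,0,0,0,0,-0.025,1],[0,0,0,0,0,0,1],[0,0,0.4,0,0,0,1],[0,0,0.4,0,0,0,1],[0,0,0.4,0,0,0,1],[0,0,0,0,0,0,1],[0,0,0,0,0,0,1],[0,0,0,0,0,0,1]]]' >/dev/null; sh r.sh
```

```text
10.25 [-1.01 -1.09  0.02] [ 5.  -5.1 -9. ] [521.73 -32.23 158.71] yaw -0.9949071803761642
11.25 [-1.05 -0.68  0.03] [ 2.1 -5.1 -3.3] [521.74 -32.22 159.32] yaw -1.0454329615133235
```

The second position rose further and its force dropped to the friction level, so this is probably the slot. I'll pull gently.

```bash
python3 -m handwheel '[[[0,0,0.4,0,0,0,1],[0,0,0.4,0,0,0,1],[0,0,0,0,0,0,1],[0,0,0,0,0,0,1],[0,0,0,0,0,0,1],[0,0,0,0,0,0,1],[0,0,0,0,0,0,1],[0,0,0,0,0,0,1],[0,0,0,0,0,0,1],[0,0,0,0,0,0,1]]]' >/dev/null; sh r.sh
```

```text
12.25 [-1.07 -0.68  0.02] [ 2.3 -4.9 -4.7] [521.78 -32.2  160.15] yaw -1.0454609986093542
```

```bash
python3 -m handwheel '[[[0,0,0.6,0,0,0,1],[0,0,0.6,0,0,0,1],[0,0,0.6,0,0,0,1],[0,0,0.6,0,0,0,1],[0,0,0.6,0,0,0,1],[0,0,0.6,0,0,0,1],[0,0,0.6,0,0,0,1],[0,0,0.6,0,0,0,1],[0,0,0,0,0,0,1],[0,0,0,0,0,0,1]]]' >/dev/null; sh r.sh
python3 -m handwheel '[[[0,0,0.5,0,0,0,1],[0,0,0.5,0,0,0,1],[0,0,0.5,0,0,0,1],[0,0,0.5,0,0,0,1],[0,0,0,0,0,0,1],[0,0,0,0,0,0,1],[0,0,0,0,0,0,1],[0,0,0,0,0,0,1],[0,0,0,0,0,0,1],[0,0,0,0,0,0,1]]]' >/dev/null; sh r.sh
```

```text
13.25 [-1.08 -0.68 -0.03] [ 2.3 -5.  -4.3] [521.75 -32.19 164.97] yaw -1.0453547235165215
14.25 [-1.05 -0.69 -0.09] [ 3.3 -4.9 -4.4] [521.75 -32.17 166.94] yaw -1.045367005000994
```

Still sliding freely; now a slow approach to the stop at about 168.8.

```bash
python3 -m handwheel '[[[0,0,0.4,0,0,0,1],[0,0,0.4,0,0,0,1],[0,0,0.4,0,0,0,1],[0,0,0,0,0,0,1],[0,0,0,0,0,0,1],[0,0,0,0,0,0,1],[0,0,0,0,0,0,1],[0,0,0,0,0,0,1],[0,0,0,0,0,0,1],[0,0,0,0,0,0,1]]]' >/dev/null; sh r.sh
python3 -m handwheel '[[[0,0,0.4,0,0,0,1],[0,0,0.4,0,0,0,1],[0,0,0,0,0,0,1],[0,0,0,0,0,0,1],[0,0,0,0,0,0,1],[0,0,0,0,0,0,1],[0,0,0,0,0,0,1],[0,0,0,0,0,0,1],[0,0,0,0,0,0,1],[0,0,0,0,0,0,1]]]' >/dev/null; sh r.sh
```

```text
15.25 [-1.05 -0.71 -0.  ] [ 2.2 -6.3 -4.4] [521.73 -32.15 168.11] yaw -1.0453375147066812
16.25 [-1.06 -0.88 -0.03] [ 2.9 -4.5 -5.5] [521.71 -32.17 168.69] yaw -1.0453191495558185
```

```bash
python3 -m handwheel '[[[0,0,0.4,0,0,0,1],[0,0,0,0,0,0,1],[0,0,0,0,0,0,1],[0,0,0,0,0,0,1],[0,0,0,0,0,0,1],[0,0,0,0,0,0,1],[0,0,0,0,0,0,1],[0,0,0,0,0,0,1],[0,0,0,0,0,0,1],[0,0,0,0,0,0,1]]]' >/dev/null; sh r.sh
```

```text
17.25 [-1.01 -0.98 -0.03] [ 4.2 -4.6 -8. ] [521.69 -32.18 168.78] yaw -1.0453092582342687
```

At the stop, with force rising and height steady. I'll relax a touch and release.

```bash
python3 -m handwheel '[[[0,0,-0.4,0,0,0,1],[0,0,0,0,0,0,1],[0,0,0,0,0,0,0.5],[0,0,0,0,0,0,0.2],[0,0,0,0,0,0,0],[0,0,0,0,0,0,0],[0,0,0,0,0,0,0],[0,0,0,0,0,0,0],[0,0,0,0,0,0,0],[0,0,0,0,0,0,0]]]'
python3 -m handwheel '[[[0,0,10,0,0,0,0],[0,0,15,0,0,0,0],[0,0,15,0,0,0,0],[0,0,15,0,0,0,0],[0,0,15,0,0,0,0],[0,0,15,0,0,0,0],[0,0,15,0,0,0,0],[0,0,0,0,0,0,0],[0,0,0,0,0,0,0],[0,0,0,0,0,0,0]]]'
python3 -c "
from h import *
w=optics.snapshot('wrist');sc=optics.snapshot('scene')
a=cv2.resize(w[120:280,200:440],None,fx=2.5,fy=2.5);b=cv2.resize(sc[180:260,280:400],None,fx=5,fy=5)
a=cv2.resize(w[110:260,220:420],(400,300));b=cv2.resize(sc[185:260,280:380],(400,300));save('end',np.hstack([a,b]))"
```

```text
t: 18.25
ee_pos: [0.5215, -0.0318, 0.1689]
tool_rot: [0.499, 0.867, 0.0, -0.0]
ft_force: [-0.3, 0.3, -0.6]
opening: 0.0852
grip_force: 0.0
t: 19.25
ee_pos: [0.521, -0.0317, 0.2682]
tool_rot: [0.499, 0.867, -0.0, -0.001]
ft_force: [0.2, 0.4, -0.5]
opening: 0.0851
grip_force: 0.0
```

View pics/end.png

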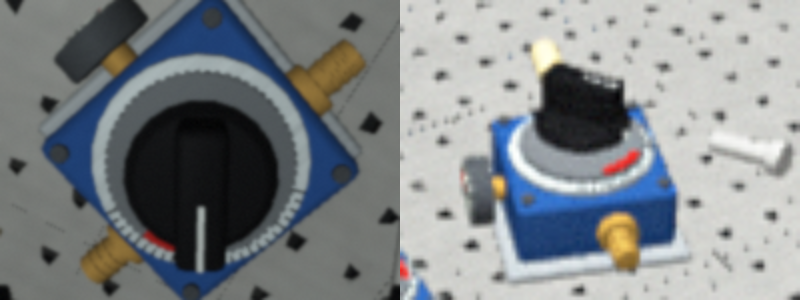

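The knob stands raised with the gripper clear of it. Its white line at (200,240) in the left half points into the red band, of which about the far half still shows at (158,243).

```bash
python3 -c "
from h import *
print(arm.close_job())"
```

```text
the job is handed in; nothing more can be done
None
```

The middle-sized blue regulator's knob was turned clockwise into the red band, pulled up about 12 mm to its stop at the slot, and released; I handed the job in at about 19 s, with no verdict returned.

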